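# Open the socket flap of the bench trunking by its hidden release notch

## Robot

A 6-joint arm with a two-finger parallel gripper is mounted at the origin on the work surface. World frame = base frame: x ahead of the robot, y to its left, z up, the work surface at z = 0. Lengths are in mm, angles in rad, forces in N, time in s.
With the tool pointing down it reaches from about 400 to 925 mm from the base axis. Payload 12.5 kg.
Tool frame: the origin (TCP) lies between the finger pads; the fingertips stand 14 mm ahead of it and the grasp point (between the pads) lies 5 mm behind it; x points along the fingers, y is the direction in which the jaws open and shut, and the axes are right-handed (so a half turn about x gives the same grasp; the last joint's range is limited). The gripper opens to 95 mm and grips with 3 to 60 N. Pads are 20 mm wide; open, the fingers measure 119 mm over their backs; the gripper's body (75 mm by 180 mm) begins 59 mm behind the grasp point.
Start: joints at [-1.292, 0.491, 1.559, -0, 1.092, -0.106], TCP at [234.632, -579.304, 228.661] pointing down, gripper open.
Joint ranges: [-3.1, 3.1], [-0.84, 2.19], [0.05, 2.79], [-1.13, 4.28], [0.06, 2.93], [-2.69, 2.69]. Speed limits (rad/s): [2.22, 2.22, 2.79, 3.14, 3.14, 3.14].

## Interface

Orientations are given as [roll, pitch, yaw] about the fixed x, y, z axes, in that order (R = Rz(yaw) Ry(pitch) Rx(roll)).
In Python, from cell import env, cams gives the robot as it stands.
- The arm moves only by the tool carry_out, never from a script. Its arguments are lists of equal length, an entry for each row: "grip": the closure, from -1 (fully open) to 1 (shut); "linear": the shift along the tool's x, y, z scaled (see below), a list of three; "turn": the turn about the tool's x scaled (see below). In form: {"grip": [grip, ...], "linear": [[tx, ty, tz], ...], "turn": [turn, ...]}. A call has 1 to 5 rows; each row shifts and turns the commanded pose from where the row before left it, along the tool's axes as they then stand; what a row does not reach is not made up. The controller multiplies each number of a shift by 0.5 m and each number of a turn by 180 degrees. A row lasts 1/10 s, in which the tool goes at most 50 mm and 8.59 degrees, less where a joint would pass 70% of its speed; a pose out of reach is approached as far as the arm can. A call with a number of a shift or a turn outside -1 to 1 is refused whole. A call with a gripper value outside its range is refused whole. The fingers move at their own pace and stop on an object; the grip force is fixed at half the most. Time passes only in rows, so rows that do not move let the fingers close. It gives the time, the measured TCP pose, the force and the opening at its end, in the units of the state.
- env.state(): the state, without advancing time (a new reading comes with each control period).
- cams.read_camera(name): name is "side" or "top"; returns the picture (480x640x3 uint8, blue, green, red); there is no depth.
- cams.camera_info(name): a dict with "fx", "fy", "cx", "cy" (pixels), "view" (4x4, takes a point from world to camera coordinates). Camera axes: x right, y down, z forward; pixel columns grow to the right and rows downward; lengths in mm; the calibration is good to about 2 mm. A picture is of the moment at which its call begins. camera_info takes no time and is no camera call.
- env.job_done(): hands the job in, once; it reports no verdict.
The state is a dict: "t": time; "joints": joint angles; "qvel": joint speeds; "tau": joint torques, N m; "eef_pos": TCP position; "tcp_rot": TCP orientation; "ft_force": force on the tool from outside, world axes, zero at the start; "moment": the same for the moment, N m; "opening": opening from 0.0 (shut) to 1.0 (fully open).
Only numpy, scipy, OpenCV 4.12 (cv2) and the standard library are available. Lean on these libraries where they do the work, as an engineer would, in place of code of your own. Each camera call takes 0.05 s, during which the arm holds its last target. There are 200 camera calls.

## Task

The socket flap in the bench trunking is needed for plugging in the iron, but its release notch is hard to make out: start beside one of the two end caps and feel along the front edge of the cover with a closed fingertip until you find the notch, then press the catch inside it right down so that the flap springs open. Leave the flap standing wide open, and leave the things on the bench where they are: nothing is to be picked up or pushed aside.

Things in the scene. Friction and masses are not known exactly. Their poses are not given: they have to be found in the camera images.
- trunking: Fixed light grey metal trunking across the bench, 770 mm long (its y), 144 mm front to back (its x, pointing to the rear), 60 mm high, top level; origin on the bench, 75 mm behind its front face, mid-length. Between two end caps lies a flush cover, 350 mm long (y -175 to +175 mm) and flat but for notch and flap seams. The caps, from there outward, stand 2.5 mm higher and farther forward.
- front_edge (a point): Mid-length on the trunking's front top edge, level with the cover's top; z up, x to the rear. The release notch is cut into this edge: 50 mm long (y), from the front face 32 mm back (x 0 to 32 mm), open above and in front. Where it lies is NOT given: its middle is anywhere from y = -100 to +100 mm. A tip on the cover is stopped at z = 0; in the notch it meets nothing until 14 mm lower.
- catch (a joint): The catch in the notch: a level plate 26 mm (x) by 47 mm (y), middle 16.5 mm behind the front edge, top 14 mm below the cover's top. Value: m pressed straight down, 0 at rest, 0.008 fully down (22 mm below the cover's top). Spring: 2.4 N to start, about 6 N fully down; returns when let go. It frees the flap at 5 to 7 mm; hold it fully down half a second so that the flap gets clear.
- flap (a joint): Opening angle of the socket flap, rad: 0 shut and flush (latched: under 0.02), 1.45 fully open, nearly upright. 80 mm (x) by 138 mm (y), hinged at its rear edge 125 mm behind the front edge; its free edge lies 45 mm behind the front edge, centred on the notch. Once freed its own spring opens it in about 2 s and keeps it open, unless a hand is in its way.
- solder_stand: Bystander, loose: solder spool on a black stand, 85 x 105 mm, 90 mm high; origin at the centre of its underside.
- flux_pot: Bystander, loose: round green flux pot, 66 mm across, 21 mm high; origin at the centre of its underside.
- motor: Bystander, loose: small steel motor standing shaft up, 24 mm across, 41 mm high; origin at the centre of its underside.
- brush: Bystander, loose: small brush lying flat along its x axis, 150 mm long; origin on the bench, about mid-length.

How it is judged:
By the outcome, as a careful person would: the job done as asked, in the order asked, and still so for the second after the job is handed in, with the robot touching nothing.
It also fails if it takes over 64 s, if anything falls off the work surface, if the arm or the gripper's body presses on something with over 40 N, if the wrist force passes 120 N, or if a joint passes its speed limit or range.

## Working session

There is one attempt and no reset: what is moved stays moved. The work goes in short steps, Python scripts to look and compute and a tool call to move; the robot and the scene stay as the last step left them, time stands still between calls to the robot, and variables do not carry over. Pictures are saved under pics/ and viewed, about 8 in all and at most 12, crops included, and the job is handed in when it is done.

Besides the shell and the picture viewer there is one more tool, called after "Request:" by a JSON object that holds its "name" and its "arguments", one argument or row to a line. carry_out: Moves the arm, as the interface text tells. Shifts and turns lie within -1 to 1; 1 stands for 0.5 m of shift or 180 degrees of turn. Its arguments: {"type":"object","properties":{"grip":{"type":"array"},"linear":{"type":"array"},"turn":{"type":"array"}},"required":["grip","linear","turn"]}

```bash
ls; mkdir -p pics
python3 - <<'E'
from cell import env,cams
import cv2
s=env.state();print(s)
for n in("top","side"):
    cv2.imwrite(f"pics/{n}0.png",cams.read_camera(n)); print(cams.camera_info(n))
E
```

```text
pics
{'t': 0.0, 'joints': array([-1.29163327e+00,  4.91570871e-01,  1.55947483e+00, -1.77588382e-05,
        1.09168878e+00, -1.05603253e-01]), 'qvel': array([-0.0005486 , -0.00030751,  0.00067979,  0.00097615, -0.00201025,
       -0.00108563]), 'tau': array([-3.41326857e-03, -6.12652016e+01, -2.58184719e+01,  6.91384356e-02,
        4.81949409e-02, -1.41122696e-04]), 'eef_pos': array([ 234.53853793, -579.06759127,  228.04597223]), 'tcp_rot': array([-1.66260676,  1.5696544 ,  1.8637604 ]), 'ft_force': array([-0.3646428 ,  1.03714192, -0.07055924]), 'moment': array([-0.01887902, -0.00568518, -0.0097865 ]), 'opening': 0.999628782439144}
{'fx': 511.80787130442116, 'fy': 511.80787130442116, 'cx': 324.12532773063117, 'cy': 243.44103948919962, 'view': array([[-2.82175158e-02, -9.99570453e-01,  7.91713498e-03,
         5.58782727e+01],
       [-9.98887669e-01,  2.78971383e-02, -3.80154490e-02,
         5.03889872e+02],
       [ 3.77782541e-02, -8.98103004e-03, -9.99245788e-01,
         9.40798591e+02],
       [ 0.00000000e+00,  0.00000000e+00,  0.00000000e+00,
         1.00000000e+00]])}
{'fx': 622.5034925332851, 'fy': 622.5034925332851, 'cx': 312.26795576121987, 'cy': 247.88670643823272, 'view': array([[-8.86151444e-01, -4.63215687e-01, -1.29168643e-02,
         4.77099517e+02],
       [-3.39315575e-01,  6.67604698e-01, -6.62698203e-01,
         2.25378808e+02],
       [ 3.15595563e-01, -5.82868076e-01, -7.48775164e-01,
         9.94214410e+02],
       [ 0.00000000e+00,  0.00000000e+00,  0.00000000e+00,
         1.00000000e+00]])}
```

View pics/top0.png

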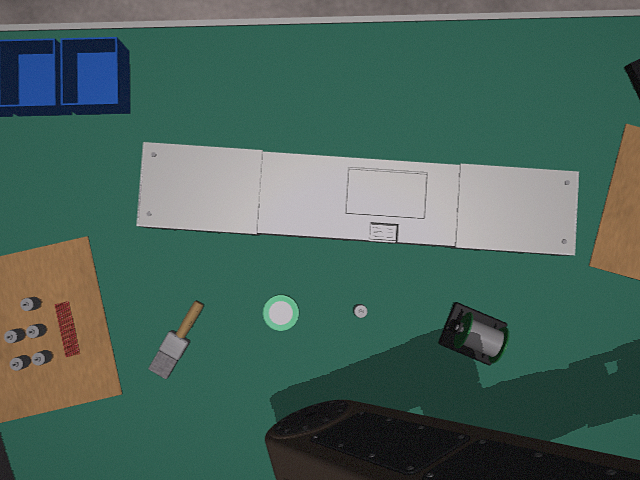

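View pics/side0.png

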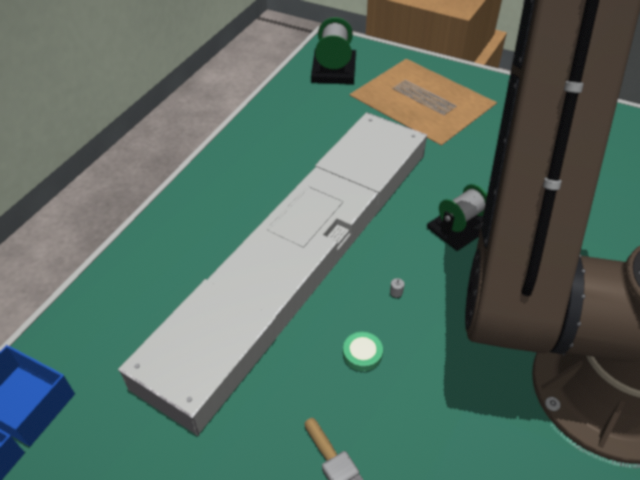

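The top view shows the trunking from about (137,226) to (575,255), with cap seams near x=258 and x=457. There is a notch-like cutout at (384,232) and flap seams around (387,193). The side view agrees. I'll enlarge the crop for accurate corners.

Run:
```python
import cv2
a=cv2.imread("pics/top0.png")
l=cv2.resize(a[135:265,125:275],None,fx=2.6,fy=2.6,interpolation=cv2.INTER_CUBIC)
l=cv2.resize(a[140:260,130:270],(420,360),interpolation=cv2.INTER_CUBIC)
r=cv2.resize(a[150:270,450:590][:, :],(420,360),interpolation=cv2.INTER_CUBIC)[:,:380]
m=cv2.resize(a[200:260,340:474],(800,358),interpolation=cv2.INTER_CUBIC)[:240]
o=cv2.vconcat([cv2.hconcat([l,r]),m]);print(o.shape)
cv2.imwrite("pics/c1.png",o)
```

```text
(600, 800, 3)
```

View pics/c1.png

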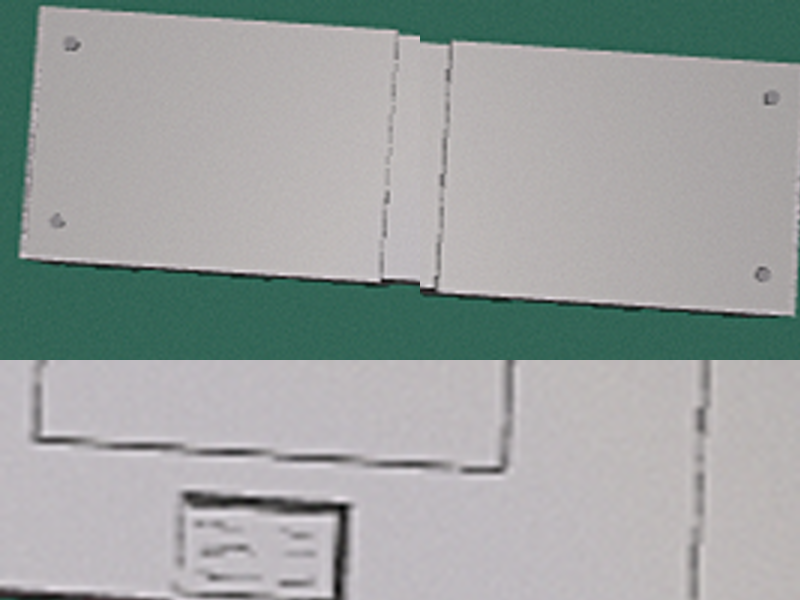

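```bash
cat > h.py <<'E'
from cell import env,cams
import numpy as np
from scipy.optimize import least_squares
def px2w(n,uv,z):
    c=cams.camera_info(n);V=c["view"];R,t=V[:3,:3],V[:3,3]
    d=R.T@np.array([(uv[0]-c["cx"])/c["fx"],(uv[1]-c["cy"])/c["fy"],1]);o=-R.T@t
    return o+d*(z-o[2])/d[2]
# trunking frame relative to front_edge: from fit
E
python3 - <<'E'
from h import *
L=[((136.7,226.3),(-2.5,385)),((143.3,142.3),(141.5,385)),((262.3,150.7),(141.5,175)),((257.3,234),(-2.5,175)),((460.3,163.7),(141.5,-175)),((455.7,247),(-2.5,-175)),((575,255.3),(-2.5,-385))]
W=np.array([px2w("top",p,62)[:2] for p,_ in L]);M=np.array([m for _,m in L])
def f(q):
    c,s=np.cos(q[2]),np.sin(q[2]); return (M@np.array([[c,s],[-s,c]])+q[:2]-W)
r=least_squares(lambda q:f(q).ravel(),[550,0,0]);print(r.x,f(r.x).round(1))
for p in[(370.5,224),(398.3,225),(384,232)]:
    w=px2w("top",p,60)[:2];a=r.x[2];c,s=np.cos(a),np.sin(a);print(p,w,(w-r.x[:2])@np.array([[c,-s],[s,c]]))
for p,z in [((281,312),20),((361,311),41),((457,305),10),((475,335),90),((202,302),10)]: print(p,px2w("top",p,z)[:2])
s=env.state()
from scipy.spatial.transform import Rotation as Ro
print(Ro.from_euler("xyz",s["tcp_rot"]).as_matrix().round(3))
E
```

```text
[ 5.10703470e+02 -1.47023361e+01 -9.51680928e-02] [[ 2.4 -0.6]
 [-2.3 -0.5]
 [-1.8 -0.5]
 [ 1.7  0.9]
 [-2.6  0.1]
 [ 1.   0. ]
 [ 1.5  0.6]]
(370.5, 224) [535.31688886 -40.44757762] [ 26.94846992 -23.28986475]
(398.3, 225) [532.19837921 -89.39046339] [ 28.49484509 -72.30761554]
(384, 232) [520.55170842 -63.77732618] [ 14.46700064 -47.91709857]
(281, 312) [381.88380362 124.02431775]
(361, 311) [381.4803426  -20.45271078]
(457, 305) [ 384.41491366 -200.86901375]
(475, 335) [ 340.18900582 -208.26282609]
(202, 302) [403.52071345 269.85107765]
[[-0.     0.375 -0.927]
 [ 0.001 -0.927 -0.375]
 [-1.    -0.001 -0.   ]]
```

Request:
{"name": "carry_out", "arguments": {
  "grip": [1,1,1,1,1],
  "linear": [
    [0,0,0],
    [0,0,0],
    [0,0,0],
    [0,0,0],
    [0,0,0]
  ],
  "turn": [0.038,0.038,0.038,0.039,0]
}}

```text
t: 0.6
eef_pos: [234.6, -579.2, 228.4]
tcp_rot: [-1.211, 1.57, 1.833]
ft_force: [0.1, -0.6, 1.2]
opening: 0.636
```

```bash
cat >> h.py <<'E'
from scipy.spatial.transform import Rotation as Ro
O=np.array([509,-14.7,60.]);A=-0.0952
def rep():
    s=env.state();c,k=np.cos(A),np.sin(A);R=Ro.from_euler("xyz",s["tcp_rot"]).as_matrix()
    L=np.array([[c,k,0],[-k,c,0],[0,0,1]])
    p=L@(s["eef_pos"]+14*R[:,0]-O)
    print("t",s["t"],"tip local",p.round(2),"F local",(L@s["ft_force"]).round(2),"open",round(s["opening"],3),"q",s["joints"].round(2))
    print((L@R).round(4))
    return p,L@R
E
python3 - <<'E'
from h import *
p,R=rep()
print(R.T@(np.array([13,-155,30])-p)/500)
E
```

```text
t 0.6 tip local [-219.51 -588.    154.36] F local [ 0.16 -0.54  1.2 ] open 0.636 q [-1.29  0.49  1.56  0.    1.09  0.38]
[[-2.0e-04 -2.5e-03 -1.0e+00]
 [ 5.0e-04 -1.0e+00  2.5e-03]
 [-1.0e+00 -5.0e-04  2.0e-04]]
[ 0.24906442 -0.86702568 -0.46291719]
```

Request:
{"name": "carry_out", "arguments": {
  "grip": [1,1,1,1,1],
  "linear": [
    [0,-0.04,-0.02],
    [0,-0.07,-0.04],
    [0,-0.07,-0.04],
    [0,-0.07,-0.04],
    [0,-0.07,-0.04]
  ],
  "turn": [0,0,0,0,0]
}}

```text
t: 1.1
eef_pos: [340.1, -427.3, 228.6]
tcp_rot: [-0.824, 1.571, 2.225]
ft_force: [0.5, 0.1, -0.2]
opening: 0.213
```

Request:
{"name": "carry_out", "arguments": {
  "grip": [1,1,1,1,1],
  "linear": [
    [0,-0.07,-0.04],
    [0,-0.07,-0.04],
    [0,-0.07,-0.04],
    [0,-0.07,-0.04],
    [0,-0.07,-0.04]
  ],
  "turn": [0,0,0,0,0]
}}

```text
t: 1.6
eef_pos: [456.5, -262.6, 228.6]
tcp_rot: [1.933, 1.571, -1.3]
ft_force: [0.3, 0.0, 0.3]
opening: 0.006
```

Request:
{"name": "carry_out", "arguments": {
  "grip": [1,1,1,1,1],
  "linear": [
    [0,-0.07,-0.04],
    [0,-0.07,-0.04],
    [0,-0.05,-0.003],
    [0,0,0],
    [0,0,0]
  ],
  "turn": [0,0,0,0,0]
}}

```text
t: 2.1
eef_pos: [506.2, -173.3, 228.6]
tcp_rot: [0.961, 1.571, -2.272]
ft_force: [-0.9, 0.7, -0.2]
opening: 0.005
```

Run:
```python
from h import *
p,R=rep()
print(R.T@(np.array([13,-155,10])-p)/500)
```

```text
t 2.1 tip local [  12.32 -158.14  154.57] F local [-0.94  0.57 -0.23] open 0.005 q [-0.45  0.36  1.78 -0.    1.    1.21]
[[-2.0e-04  3.1e-03 -1.0e+00]
 [-2.0e-04 -1.0e+00 -3.1e-03]
 [-1.0e+00  2.0e-04  2.0e-04]]
[ 0.28914779 -0.00633242 -0.00143174]
```

Request:
{"name": "carry_out", "arguments": {
  "grip": [1,1,1,1,1],
  "linear": [
    [0.07,-0.006,0],
    [0.09,0,0],
    [0.08,0,0],
    [0.04,0,0],
    [0.012,0,0]
  ],
  "turn": [0,0,0,0,0]
}}

```text
t: 2.6
eef_pos: [505.4, -171.3, 80.5]
tcp_rot: [-0.308, 1.567, 2.738]
ft_force: [-0.2, 0.5, 1.0]
opening: 0.005
```

Request:
{"name": "carry_out", "arguments": {
  "grip": [1,1,1,1,1],
  "linear": [
    [0.002,0,0],
    [0.002,0,0],
    [0.002,0,0],
    [0,0,0],
    [0,0,0]
  ],
  "turn": [0,0,0,0,0]
}}

```text
t: 3.1
eef_pos: [506.7, -170.5, 80.2]
tcp_rot: [2.709, 1.57, -0.528]
ft_force: [0.1, 0.4, 1.0]
opening: 0.004
```

Run:
```python
from h import *
rep()
import cv2
cv2.imwrite("pics/s1.png",cams.read_camera("side")[100:340,220:540].repeat(2,0).repeat(2,1))
```

```text
t 3.1 tip local [  12.54 -155.36    6.24] F local [0.03 0.36 0.96] open 0.004 q [-0.45  0.57  1.92 -0.    0.65  1.22]
[[ 1.e-03 -5.e-04 -1.e+00]
 [-4.e-04 -1.e+00  5.e-04]
 [-1.e+00  4.e-04 -1.e-03]]
```

View pics/s1.png

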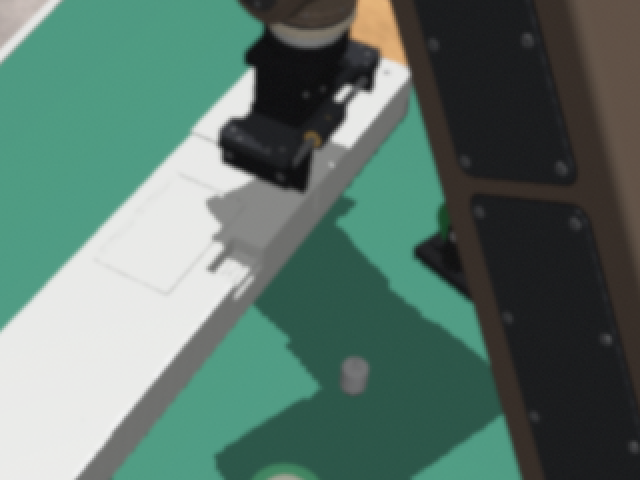

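The tip is hidden behind the gripper body, just past the right cap. It is not touching the cover yet, so I'll lower gently.

Request:
{"name": "carry_out", "arguments": {
  "grip": [1,1,1,1,1],
  "linear": [
    [0.004,0,0],
    [0.002,0,0],
    [0.002,0,0],
    [0,0,0],
    [0,0,0]
  ],
  "turn": [0,0,0,0,0]
}}

```text
t: 3.65
eef_pos: [506.5, -170.4, 75.6]
tcp_rot: [0.111, 1.571, -3.127]
ft_force: [-0.4, 0.1, 0.9]
opening: 0.003
```

Request:
{"name": "carry_out", "arguments": {
  "grip": [1,1,1,1],
  "linear": [
    [0.002,0,0],
    [0.002,0,0],
    [0,0,0],
    [0,0,0]
  ],
  "turn": [0,0,0,0]
}}

```text
t: 4.05
eef_pos: [506.6, -170.5, 74.3]
tcp_rot: [2.668, 1.57, -0.57]
ft_force: [-2.2, 1.4, 9.3]
opening: 0.002
```

Contact on the cover at TCP z≈74.3, about 9 N. I'll slide along the front edge towards +y.

Request:
{"name": "carry_out", "arguments": {
  "grip": [1,1,1,1,1],
  "linear": [
    [0,-0.01,0],
    [0,-0.01,0],
    [0,-0.01,0],
    [0,-0.01,0],
    [0,-0.01,0]
  ],
  "turn": [0,0,0,0,0]
}}

```text
t: 4.55
eef_pos: [509.6, -146.1, 74.3]
tcp_rot: [2.594, 1.568, -0.644]
ft_force: [-0.7, -3.2, 6.0]
opening: 0.005
```

Request:
{"name": "carry_out", "arguments": {
  "grip": [1,1,1,1,1],
  "linear": [
    [0,-0.01,0],
    [0,-0.01,0],
    [0,-0.01,0],
    [0,-0.01,0],
    [0,-0.01,0]
  ],
  "turn": [0,0,0,0,0]
}}

```text
t: 5.05
eef_pos: [512.0, -121.2, 74.3]
tcp_rot: [2.629, 1.568, -0.608]
ft_force: [-2.1, -4.8, 8.0]
opening: 0.004
```

Request:
{"name": "carry_out", "arguments": {
  "grip": [1,1,1,1,1],
  "linear": [
    [0,-0.01,0],
    [0,-0.01,0],
    [0,-0.01,0],
    [0,-0.01,0],
    [0,-0.01,0]
  ],
  "turn": [0,0,0,0,0]
}}

```text
t: 5.55
eef_pos: [514.4, -96.3, 74.3]
tcp_rot: [2.654, 1.568, -0.583]
ft_force: [-0.5, -5.3, 7.0]
opening: 0.002
```

```bash
python3 -c "
from h import *
rep()"
```

```text
t 5.55 tip local [ 13.11 -80.73   0.29] F local [ 0.04 -5.3   7.04] open 0.002 q [-0.31  0.57  1.96 -0.    0.62  1.36]
[[ 2.0e-03 -5.0e-04 -1.0e+00]
 [-1.1e-03 -1.0e+00  5.0e-04]
 [-1.0e+00  1.1e-03 -2.0e-03]]
```

Still on the cover at local y=-81, so I'll use finer steps.

Request:
{"name": "carry_out", "arguments": {
  "grip": [1,1,1,1],
  "linear": [
    [0,-0.008,0],
    [0,-0.008,0],
    [0,-0.008,0],
    [0,-0.008,0]
  ],
  "turn": [0,0,0,0]
}}

```text
t: 5.95
eef_pos: [515.4, -79.8, 73.8]
tcp_rot: [2.759, 1.57, -0.479]
ft_force: [0.3, 0.1, 0.9]
opening: 0.009
```

Request:
{"name": "carry_out", "arguments": {
  "grip": [1,1,1,1],
  "linear": [
    [0,-0.006,0],
    [0,-0.006,0],
    [0,-0.006,0],
    [0,0,0]
  ],
  "turn": [0,0,0,0]
}}

```text
t: 6.35
eef_pos: [516.0, -70.6, 73.5]
tcp_rot: [0.052, 1.571, 3.098]
ft_force: [0.2, 0.4, -0.2]
opening: 0.002
```

```bash
python3 -c "
from h import *
rep()"
```

```text
t 6.35 tip local [ 12.32 -54.93  -0.48] F local [ 0.14  0.42 -0.16] open 0.002 q [-0.26  0.57  1.96 -0.    0.62  1.4 ]
[[-2.e-04 -3.e-04 -1.e+00]
 [-0.e+00 -1.e+00  3.e-04]
 [-1.e+00  0.e+00  2.e-04]]
```

The force vanished between y≈-81 and -64: the tip is in the notch, as the image suggested. I'll centre it and go down to the catch.

Request:
{"name": "carry_out", "arguments": {
  "grip": [1,1,1,1,1],
  "linear": [
    [0,-0.007,-0.001],
    [0,-0.007,-0.001],
    [0.01,0,0],
    [0.01,0,0],
    [0,0,0]
  ],
  "turn": [0,0,0,0,0]
}}

```text
t: 6.85
eef_pos: [517.4, -64.0, 62.8]
tcp_rot: [-0.083, 1.57, 2.962]
ft_force: [-0.5, 1.0, 0.9]
opening: 0.006
```

Request:
{"name": "carry_out", "arguments": {
  "grip": [1,1,1,1,1],
  "linear": [
    [0.006,0,0],
    [0.004,0,0],
    [0.004,0,0],
    [0,0,0],
    [0,0,0]
  ],
  "turn": [0,0,0,0,0]
}}

```text
t: 7.35
eef_pos: [517.8, -64.1, 56.7]
tcp_rot: [2.41, 1.571, -0.827]
ft_force: [-0.9, -1.0, 2.3]
opening: 0.002
```

```bash
python3 -c "
from h import *
rep()"
```

```text
t 7.35 tip local [ 13.47 -48.39 -17.3 ] F local [-0.77 -1.11  2.26] open 0.002 q [-0.25  0.6   1.97 -0.    0.58  1.42]
[[ 2.e-04 -7.e-04 -1.e+00]
 [-2.e-04 -1.e+00  7.e-04]
 [-1.e+00  2.e-04 -2.e-04]]
```

Request:
{"name": "carry_out", "arguments": {
  "grip": [1,1,1,1,1],
  "linear": [
    [0.004,0,0],
    [0.004,0,0],
    [0.004,0,0],
    [0,0,0],
    [0,0,0]
  ],
  "turn": [0,0,0,0,0]
}}

```text
t: 7.85
eef_pos: [517.9, -64.1, 52.0]
tcp_rot: [2.857, 1.57, -0.38]
ft_force: [-6.6, -0.6, 26.3]
opening: 0.004
```

```bash
python3 -c "
from h import *
rep()"
```

```text
t 7.85 tip local [ 13.55 -48.36 -21.97] F local [-6.53 -1.19 26.26] open 0.004 q [-0.25  0.6   1.97 -0.    0.57  1.42]
[[ 1.2e-03 -5.0e-04 -1.0e+00]
 [-4.0e-04 -1.0e+00  5.0e-04]
 [-1.0e+00  4.0e-04 -1.2e-03]]
```

Bottomed at -22 mm with 26 N. I'll hold, then take a look.

Request:
{"name": "carry_out", "arguments": {
  "grip": [1,1,1,1,1],
  "linear": [
    [0,0,0],
    [0,0,0],
    [0,0,0],
    [0,0,0],
    [0,0,0]
  ],
  "turn": [0,0,0,0,0]
}}

```text
t: 8.35
eef_pos: [517.9, -64.1, 52.0]
tcp_rot: [2.846, 1.569, -0.392]
ft_force: [-6.2, 0.5, 26.4]
opening: 0.005
```

Request:
{"name": "carry_out", "arguments": {
  "grip": [1,1,1,1,1],
  "linear": [
    [0,0,0],
    [0,0,0],
    [0,0,0],
    [0,0,0],
    [0,0,0]
  ],
  "turn": [0,0,0,0,0]
}}

```text
t: 8.85
eef_pos: [517.9, -64.2, 52.0]
tcp_rot: [2.845, 1.569, -0.393]
ft_force: [-6.2, 0.1, 25.9]
opening: 0.003
```

Run:
```python
from h import *
rep()
import cv2
cv2.imwrite("pics/s2.png",cams.read_camera("side")[100:340,220:540].repeat(2,0).repeat(2,1))
```

```text
t 8.85 tip local [ 13.56 -48.4  -21.97] F local [-6.19 -0.5  25.88] open 0.003 q [-0.25  0.6   1.97 -0.    0.57  1.42]
[[ 1.2e-03 -6.0e-04 -1.0e+00]
 [-4.0e-04 -1.0e+00  6.0e-04]
 [-1.0e+00  4.0e-04 -1.2e-03]]
```

View pics/s2.png

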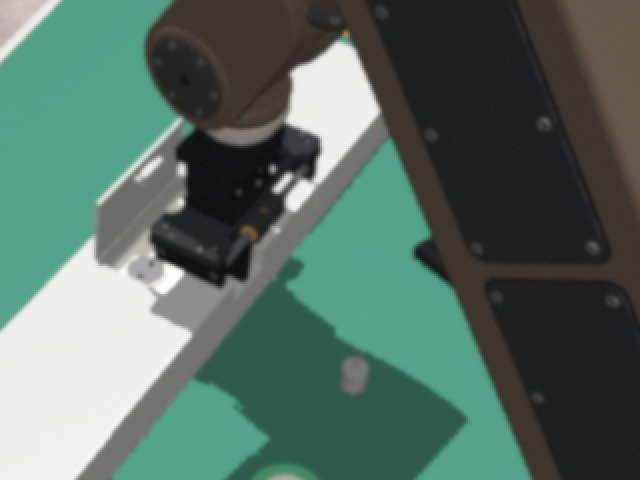

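The flap stands up behind the gripper, at about (140,185) in the crop. I'll wait a little, then rise and back away to the front.

Request:
{"name": "carry_out", "arguments": {
  "grip": [1,1,1,1,1],
  "linear": [
    [0,0,0],
    [0,0,0],
    [0,0,0],
    [0,0,0],
    [0,0,0]
  ],
  "turn": [0,0,0,0,0]
}}

```text
t: 9.4
eef_pos: [517.9, -64.1, 52.0]
tcp_rot: [2.846, 1.569, -0.392]
ft_force: [-5.9, -0.4, 25.7]
opening: 0.01
```

Request:
{"name": "carry_out", "arguments": {
  "grip": [1,1,1,1,1],
  "linear": [
    [-0.01,0,0],
    [-0.02,0,0],
    [-0.03,0,0],
    [-0.04,0,0.005],
    [-0.05,0,0.01]
  ],
  "turn": [0,0,0,0,0]
}}

```text
t: 9.9
eef_pos: [509.9, -63.1, 125.8]
tcp_rot: [-0.195, 1.569, 2.851]
ft_force: [-0.2, 0.2, 0.2]
opening: 0.005
```

Request:
{"name": "carry_out", "arguments": {
  "grip": [1,1,1,1,1],
  "linear": [
    [-0.05,0.03,0.02],
    [-0.05,0.06,0.02],
    [-0.04,0.07,0.01],
    [-0.03,0.08,0],
    [0,0.08,0]
  ],
  "turn": [0,0,0,0,0]
}}

```text
t: 10.4
eef_pos: [470.2, -221.7, 212.9]
tcp_rot: [2.707, 1.567, -0.53]
ft_force: [1.9, -1.0, -0.0]
opening: 0.006
```

Request:
{"name": "carry_out", "arguments": {
  "grip": [1,1,1,1,1],
  "linear": [
    [0,0.08,0],
    [0,0.08,0],
    [0,0.06,0],
    [0,0,0],
    [0,0,0]
  ],
  "turn": [0,0,0,0,0]
}}

```text
t: 10.9
eef_pos: [459.2, -329.6, 210.3]
tcp_rot: [-0.8, 1.57, 2.244]
ft_force: [-0.2, 0.5, 0.5]
opening: 0.003
```

Run:
```python
from h import *
rep()
import cv2
a=cams.read_camera("top");b=cams.read_camera("side");o=cv2.imread("pics/top0.png")
cv2.imwrite("pics/f.png",cv2.resize(cv2.hconcat([a,b]),(800,300),interpolation=cv2.INTER_AREA))
cv2.imwrite("pics/f2.png",cv2.vconcat([a[130:390,130:530],o[130:390,130:530]]))
```

```text
t 10.9 tip local [ -19.66 -318.17  136.3 ] F local [-0.24  0.45  0.46] open 0.003 q [-0.74  0.43  1.73  0.    0.99  0.93]
[[-7.0e-04 -1.8e-03 -1.0e+00]
 [ 8.0e-04 -1.0e+00  1.8e-03]
 [-1.0e+00 -8.0e-04  7.0e-04]]
```

View pics/f.png

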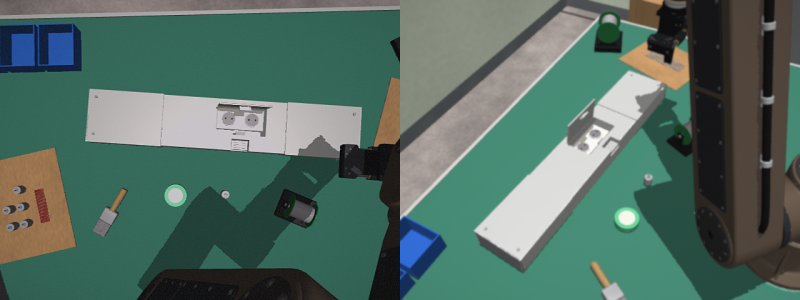

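View pics/f2.png

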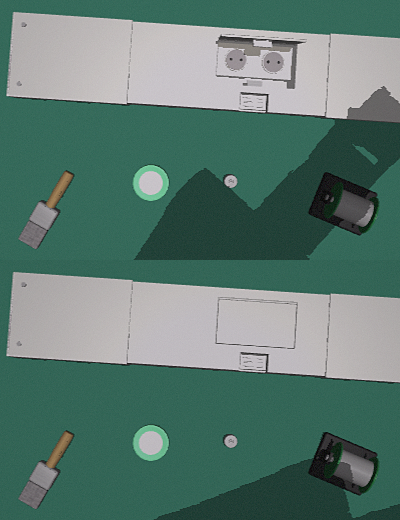

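The flap is upright with the sockets exposed. All bystanders are at the same pixels as before, and the arm is clear.

```bash
python3 -c "
from cell import env
print(env.job_done())"
```

```text
the job is handed in; nothing more can be done
None
```

The socket flap is standing wide open and the job is handed in. The robot finished at about 11 s of the 64 s allowed.

- **Finding the notch:** I started beside the right-hand end cap and slid the closed fingertip along the cover's front edge with about 7–9 N. The contact force vanished between y ≈ -81 and -64 mm. That agrees with the notch middle at about -48 mm that I measured in the first top-camera picture.
- **Pressing the catch:** I centred the tip in the notch and pressed the catch down to its stop, 22 mm below the cover, with about 26 N. I held it there for about 1.5 s.
- **Last checks:** Pictures from both cameras show the flap upright and the sockets exposed. The solder stand, flux pot, motor and brush are where they were, judged by eye. The arm is clear of everything and the wrist force is about 0.

No check failed or disagreed. I did not measure the flap's exact opening angle; I judged it fully open from the pictures.

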